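# Close up a row of medicine cartons on its dispensing rail

## Task

With closed fingertips against the last blue carton itself, gently push the whole row of four blue medicine cartons along its rail, as one train, until the first is fully home against the end stop and no gaps are left. Only then push that rail's orange back-stop from behind until it is right up against the last blue carton, leaving the row home. Push only, without gripping, lifting or tipping anything, and leave the green cartons and everything else on the counter alone.

Things in the scene. Friction and masses are not known exactly. Their poses are not given: they have to be found in the camera images.
- blue_rail: The rail to work on, with the blue cartons: aluminium channel 370 x 53 mm on a pale wooden board. Origin on its centre line at its underside, 10 mm above the counter; z up, y along it to the end stop, x across. Floor 4 mm above the origin, side walls 47 mm apart, tops 12 mm above the floor. Runs from y = -190 mm (open) to +170 mm (face of the dark steel stop, 44 mm above the origin, 10 mm thick).
- blue_rail_stop (a point): Centre line of the blue rail at the inner face of the end stop, 25 mm above the rail's floor; axes as the rail's. The twin rail with green cartons lies parallel, centre lines 110 mm apart, on either side; which is nearer the robot varies.
- blue1_center (a point): Centre (half-way up) of blue carton 1 of 4 (the first, nearest the end stop): loose medicine carton, blue, white label, 36 mm along the rail, 44 mm across, 50 mm tall, 50 to 100 g; y points along the rail to the stop, z up. The row stands touching, 40 to 80 mm short of the stop, and slides with a few newtons in all.
- blue2_center (a point): Centre (half-way up) of blue carton 2 of 4: loose medicine carton, blue, white label, 36 mm along the rail, 44 mm across, 50 mm tall, 50 to 100 g; y points along the rail to the stop, z up. The row stands touching, 40 to 80 mm short of the stop, and slides with a few newtons in all.
- blue3_center (a point): Centre (half-way up) of blue carton 3 of 4: loose medicine carton, blue, white label, 36 mm along the rail, 44 mm across, 50 mm tall, 50 to 100 g; y points along the rail to the stop, z up. The row stands touching, 40 to 80 mm short of the stop, and slides with a few newtons in all.
- blue4_center (a point): Centre (half-way up) of blue carton 4 of 4 (the last, at the tail of the row): loose medicine carton, blue, white label, 36 mm along the rail, 44 mm across, 50 mm tall, 50 to 100 g; y points along the rail to the stop, z up. The row stands touching, 40 to 80 mm short of the stop, and slides with a few newtons in all.
- blue_backstop (a joint): Position of the orange back-stop of the blue rail, in m along the rail towards the end stop: its front face is at y = -155 mm + this value in the rail's frame; 0 to 0.20, starts at 0 to 0.015. It slides with about 1.5 N and stays where it is left; it cannot leave the rail or tip. With the four cartons home it meets the last one at 0.181.
- blue_backstop_front (a point): Centre of the front face (towards the cartons) of the orange back-stop, 25 mm above the rail's floor; axes as the rail's. The back-stop is an upright block 43 mm across, 14 mm thick along the rail (its ribbed back face is 14 mm behind this point), top 45 mm above the rail's floor. At the start 80 to 140 mm of empty rail lies between it and the last blue carton. Behind it is open.
- green1_center (a point): Centre of green carton 1 of 3 (same size as the blue ones) on the other rail, already home with its own orange back-stop behind; not to be disturbed.
- green2_center (a point): Centre of green carton 2 of 3 (same size as the blue ones) on the other rail, already home with its own orange back-stop behind; not to be disturbed.
- green3_center (a point): Centre of green carton 3 of 3 (same size as the blue ones) on the other rail, already home with its own orange back-stop behind; not to be disturbed.
- bottle_center (a point): Bystander: centre of a teal water bottle, 66 mm diameter, 210 mm tall.
- tumbler_center (a point): Bystander: centre of a steel tumbler, 74 mm diameter, 100 mm tall.
- tin_center (a point): Bystander: centre of a tin with a blue label, 80 mm diameter, 110 mm tall.
- jar_center (a point): Bystander: centre of an amber pill jar with white cap and label, 52 mm diameter, 80 mm tall.
- bigcarton_center (a point): Bystander: centre of a white and orange carton, 60 x 120 x 70 mm tall.
- blue1: Blue carton 1 itself; origin at the centre of its underside (25 mm below point blue1_center).
- blue2: Blue carton 2 itself; origin at the centre of its underside (25 mm below point blue2_center).
- blue3: Blue carton 3 itself; origin at the centre of its underside (25 mm below point blue3_center).
- blue4: Blue carton 4 itself; origin at the centre of its underside (25 mm below point blue4_center).
There are look-alikes about, which are no part of the job. What is shaped like the blue2 but pink or red is not meant. What is shaped like the blue3 but purple is not meant.

How it is judged (in metres and radians):
On the way, in this order (a step that is already met when the one before it is completed fails the run):
1. the blue row is home against the end stop (y of blue1_center in the frame of blue_rail above 0.146 m and x of blue1_center in the frame of blue_rail between -0.008 and 0.008 m and angle between each of blue1_center, blue2_center, blue3_center, blue4_center's own z axis and vertical below 0.12 rad and y of blue2_center in the frame of blue_rail above 0.11 m and x of blue2_center in the frame of blue_rail between -0.008 and 0.008 m and y of blue3_center in the frame of blue_rail above 0.074 m and x of blue3_center in the frame of blue_rail between -0.008 and 0.008 m and y of blue4_center in the frame of blue_rail above 0.038 m and x of blue4_center in the frame of blue_rail between -0.008 and 0.008 m), for 0.2 s.
2. the back-stop is up against the last blue carton with the row home (all of step 1 and y of blue_backstop_front in the frame of blue4_center above -0.024 m), for 0.2 s.
At the end, for the whole second after the job is handed in: All four blue cartons upright (within 0.12 rad) in the blue rail, each within 6 mm of its place in a closed row against the end stop; the orange back-stop's face within 6 mm of the last carton; all at rest (all of step 2 and linear speed of each of blue1, blue2, blue3, blue4 below 0.02 m/s); the robot touches nothing.
It fails at once if a blue carton is lifted off the rail's floor (height (world z) of any of blue1_center, blue2_center, blue3_center, blue4_center above 0.054 m).
It fails at once if a blue carton is tipped (angle between any of blue1_center, blue2_center, blue3_center, blue4_center's own z axis and vertical above 0.4 rad).
It fails at once if the blue row is shot along faster than 0.4 m/s (linear speed of any of blue1, blue2, blue3, blue4 above 0.4 m/s).
It fails at once if a green carton is disturbed (moved 10 mm) (distance of any of green1_center, green2_center, green3_center from where it was at the start of the episode above 0.01 m).
It fails at once if something else on the counter is disturbed (moved 20 mm or tipped) (distance of any of bottle_center, tumbler_center, tin_center, jar_center, bigcarton_center from where it was at the start of the episode above 0.02 m or angle between any of bottle_center, tumbler_center, tin_center, jar_center, bigcarton_center's own z axis and vertical above 0.3 rad).
It also fails if it takes over 48 s, if anything falls off the work surface, if the arm or the gripper's body presses on something with over 40 N, if the wrist force passes 120 N, or if a joint passes its speed limit or range.

## Robot

A 7-joint arm with a two-finger parallel gripper is mounted at the origin on the work surface. World frame = base frame: x ahead of the robot, y to its left, z up, the work surface at z = 0. Lengths are in m, angles in degrees, forces in N, time in s.
With the tool pointing down it reaches from about 0.425 to 0.875 m from the base axis. Payload 4.7 kg.
Tool frame: the origin (TCP) lies at the centre of the arm's flange, where the gripper is bolted on; the fingertips stand 182 mm ahead of it and the grasp point (between the pads) lies 164 mm ahead of it; z points along the fingers, y is the line along which they close (so a half turn about z gives the same grasp; the last joint's range is limited). The gripper opens to 87 mm and grips with 3 to 60 N. Pads are 19 mm wide; open, the fingers measure 117 mm over their backs; the gripper's body (75 mm by 190 mm) begins 51 mm behind the grasp point.
Start: joints at [66.87, 18.392, -4.016, 83.108, 1.295, 78.541, -3.26], TCP at [0.264, -0.594, 0.405] pointing down, gripper open.
Joint ranges: [-163.93, 163.93], [-17.29, 119.83], [-79.2, 71.16], [3.27, 140.29], [-89.18, 269.18], [5.43, 117.66], [-154.24, 154.24]. Speed limits (degrees/s): [147.25, 147.25, 180, 180, 180, 180, 180].

## Interface

Orientations are given as [roll, pitch, yaw] about the fixed x, y, z axes, in that order (R = Rz(yaw) Ry(pitch) Rx(roll)).
In Python, from cell import env gives the robot as it stands. The module is installed in compiled form; this text tells all that it offers.
- The arm moves only by the tool step_arm, never from a script. Its argument "steps" is one flat list of numbers, 5 for each row, row after row: the opening, from 0 (shut) to 1 (fully open), then the shift along the tool's x, y, z in mm, then the turn about the tool's z in degrees. In form: [grip, dx, dy, dz, roll, grip, dx, dy, dz, roll, ...]. A call has 1 to 12 rows; each row shifts and turns the commanded pose from where the row before left it, along the tool's axes as they then stand; what a row does not reach is not made up. A row lasts 1/8 s, in which the tool goes at most 62.5 mm and 10.7 degrees, less where a joint would pass 70% of its speed; a pose out of reach is approached as far as the arm can. A call with a gripper value outside its range is refused whole. The fingers move at their own pace and stop on an object; "grip_force" is the grip in N (left out, the last holds). Time passes only in rows, so rows that do not move let the fingers close. It gives the time, the measured TCP pose, the force, the opening and the grip force at its end, in the units of the state.
- env.get_obs(): the state, without advancing time (a new reading comes with each control period).
- env.read_camera(name): name is "scene" or "top" or "wrist"; returns a dict with "image" (384x512x3 uint8, red, green, blue), "camera_matrix" (3x3 intrinsics, pixels), "R" (3x3) and "t" (3): a world point X has camera coordinates R X + t. Camera axes: x right, y down, z forward; pixel columns grow to the right and rows downward; lengths in m; the calibration is good to about 2 mm. A picture is of the moment at which its call begins. There is no depth.
- env.sign_off(): hands the job in; it is judged then, once.
The state is a dict: "time_s": time; "qpos": joint angles; "joint_velocities": joint speeds; "effort": joint torques, N m; "tool_pos": TCP position; "tool_rot": TCP orientation; "force": force on the tool from outside, world axes, zero at the start; "wrist_torque": the same for the moment, N m; "grip_width": finger opening in m; "grasp_force": force on a finger pad.
Only numpy, scipy, OpenCV 4.12 (cv2) and the standard library are available. Lean on these libraries where they do the work, as an engineer would, in place of code of your own. Each camera call takes 0.05 s, during which the arm holds its last target. There are 200 camera calls.

## Working session

There is one attempt and no reset: what is moved stays moved. The work goes in short steps, Python scripts to look and compute and a tool call to move; the robot and the scene stay as the last step left them, time stands still between calls to the robot, and variables do not carry over. Pictures are saved under pics/ and viewed, at most 10 in all, crops included, and the job is handed in when it is done.

Besides the shell and the picture viewer there is one more tool, called after "Call:" in YAML: its name, and indented under it one key for each argument. step_arm: Moves the arm, as the interface text tells. Its arguments: {"type":"object","properties":{"steps":{"type":"array","items":{"type":"number"}},"grip_force":{"type":"number"}},"required":["steps"]}

```bash
mkdir -p pics; python3 - <<'E'
from cell import env
import cv2,numpy as np,pickle
o=env.get_obs();print({k:np.round(v,3) for k,v in o.items()})
d={}
for n in("scene","top"):
    c=env.read_camera(n);d[n]=c;cv2.imwrite(f"pics/{n}0.png",c["image"][:,:,::-1]);print(n,c["camera_matrix"].round(1).tolist(),c["R"].round(3).tolist(),c["t"].round(3))
pickle.dump(d,open("cams.pkl","wb"))
E
```

```text
{'time_s': np.float64(0.0), 'qpos': array([66.868, 18.439, -4.017, 83.177,  1.296, 78.541, -3.258]), 'joint_velocities': array([-0.006, -0.008, -0.017, -0.043, -0.042,  0.014, -0.029]), 'effort': array([-0.0000e+00, -4.9129e+01, -4.0400e-01, -3.1253e+01, -6.4000e-02,
        4.4000e-02,  0.0000e+00]), 'tool_pos': array([ 0.264, -0.594,  0.404]), 'tool_rot': array([-1.79888e+02,  6.00000e-03,  2.39460e+01]), 'force': array([ 0.133,  0.783, -0.648]), 'wrist_torque': array([-0.002, -0.031, -0.017]), 'grasp_force': np.float64(0.0), 'grip_width': np.float64(0.087)}
scene [[350.4, 0.0, 250.7], [0.0, 350.4, 188.1], [0.0, 0.0, 1.0]] [[-0.829, 0.559, -0.014], [0.383, 0.549, -0.743], [-0.408, -0.621, -0.669]] [ 0.442 -0.152  1.479]
top [[408.8, 0.0, 259.9], [0.0, 408.8, 191.1], [0.0, 0.0, 1.0]] [[-0.007, -1.0, 0.004], [-0.994, 0.007, -0.106], [0.106, -0.005, -0.994]] [0.01  0.591 1.339]
```

View pics/top0.png

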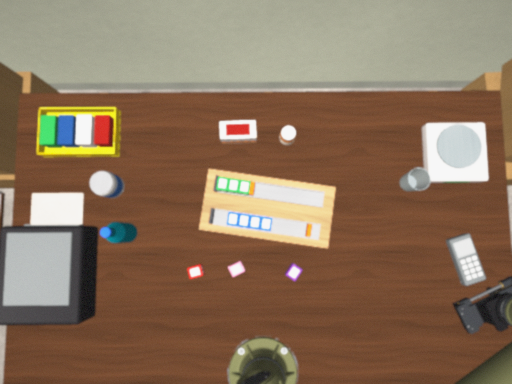

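View pics/scene0.png

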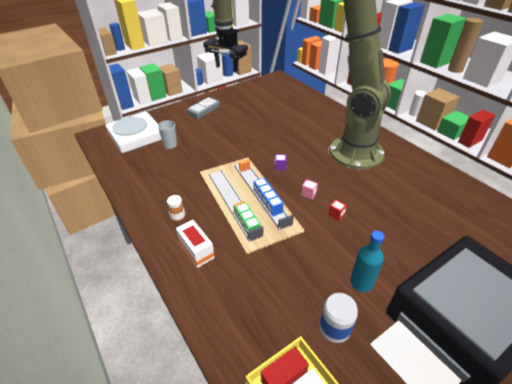

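The top view shows the blue row at about (229–272, 218–225), its dark stop at (212,216) and its orange back-stop at (309,230). The green row is at (218–252,185) with an orange stop at (252,188). The look-alikes are loose: red (195,271), pink (236,269) and purple (294,272). There is also a blue box in the tray at (66,130) and a blue tin at (106,184). I choose the four blue cartons in the rail nearer the robot. I'll measure now and check with a close crop.

```bash
cat >h.py <<'E'
import numpy as np,cv2
def ray(c,uv,z):
    K,R,t=c["camera_matrix"],c["R"],c["t"];C=-R.T@t
    d=(R.T@np.linalg.inv(K)@np.c_[np.atleast_2d(uv),np.ones(len(np.atleast_2d(uv)))].T).T
    return C+d*((z-C[2])/d[:,2])[:,None]
def proj(c,X):
    p=(c["R"]@np.atleast_2d(X).T).T+c["t"];p=(c["camera_matrix"]@p.T).T;return p[:,:2]/p[:,2:]
E
python3 - <<'E'
import pickle;from h import *
c=pickle.load(open("cams.pkl","rb"))["top"];im=c["image"];hsv=cv2.cvtColor(im,cv2.COLOR_RGB2HSV)
sub=lambda m:(lambda k:(k.__setitem__((slice(160,255),slice(195,340)),m[160:255,195:340]),k)[1])(np.zeros_like(m))
for n,lo,hi,z in(("blue",(100,120,80),(125,255,255),.064),("orange",(8,190,180),(17,255,255),.059),("green",(55,120,60),(85,255,255),.064),("dark",(0,0,0),(180,255,70),.054)):
    m=sub(cv2.inRange(hsv,lo,hi));k,l,s,ce=cv2.connectedComponentsWithStats(m)
    for i in range(1,k):
        if s[i,4]>8:
            ys,xs=np.where(l==i);r=cv2.minAreaRect(np.c_[xs,ys].astype(np.float32))
            w=ray(c,[r[0]],z)[0];print(n,s[i],ce[i].round(1),"rect",np.round(cv2.boxPoints(r),1).tolist(),"w",w.round(4))
m=sub(cv2.inRange(hsv,(100,120,80),(125,255,255)));ys,xs=np.where(m)
r=cv2.minAreaRect(np.c_[xs,ys].astype(np.float32));print("row",ray(c,cv2.boxPoints(r),.064).round(4))
# board
cv2.imwrite("pics/crop1.png",cv2.resize(im[160:255,190:345,::-1],None,fx=5,fy=5,interpolation=cv2.INTER_CUBIC))
E
```

```text
blue [236 214   5  12  25] [237.9 220. ] rect [[235.89999389648438, 225.0], [236.89999389648438, 213.6999969482422], [240.0, 214.0], [239.0, 225.3000030517578]] w [0.4952 0.078  0.064 ]
blue [247 215   5  13  27] [249. 221.] rect [[246.89999389648438, 226.89999389648438], [248.0, 214.8000030517578], [251.10000610351562, 215.10000610351562], [250.0, 227.1999969482422]] w [0.4901 0.0421 0.064 ]
blue [257 217   6  12  26] [260.  222.7] rect [[257.0, 228.0], [258.1000061035156, 216.60000610351562], [262.1000061035156, 217.0], [261.0, 228.39999389648438]] w [0.4849 0.0079 0.064 ]
green [225 179   5  12  23] [227.3 186. ] rect [[225.0, 179.0], [229.0, 179.0], [229.0, 190.0], [225.0, 190.0]] w [0.61   0.1137 0.064 ]
green [232 181  11  12  27] [237.9 188.3] rect [[230.5, 182.60000610351562], [240.0, 180.8000030517578], [242.0, 192.0], [232.5, 193.6999969482422]] w [0.6006 0.0835 0.064 ]
green [216 187   7   3   9] [218.4 188.6] rect [[215.5, 188.5], [216.0, 187.0], [222.0, 189.0], [221.5, 190.5]] w [0.5961 0.1407 0.064 ]
row [[ 0.4753  0.085   0.064 ]
 [ 0.5145  0.0805  0.064 ]
 [ 0.5048 -0.0012  0.064 ]
 [ 0.4657  0.0035  0.064 ]]
```

View pics/crop1.png

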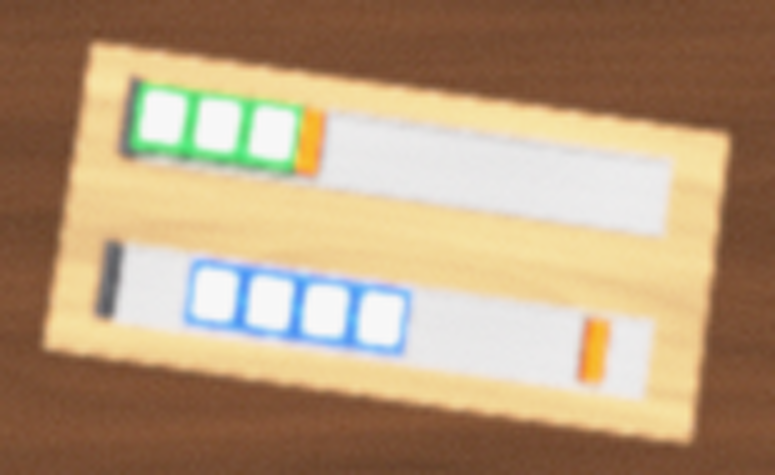

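The crop confirms the choice: four blue cartons in the lower rail, row corners (191,260)–(403,354), a dark stop at (105,280) and an orange back-stop at (595,350).

```bash
python3 - <<'E'
import pickle;from h import *
c=pickle.load(open("cams.pkl","rb"))["top"]
f=lambda p,z:ray(c,(np.array(p)+.5)/5-.5+[190,160],z)
row=f([(191,260),(186,325),(410,291),(403,354)],.064);print("row",row.round(4))
head=row[:2].mean(0);tail=row[2:].mean(0)
ob=f([(585,318),(608,322),(580,380),(602,382)],.059);oc=ob.mean(0);print("or",ob.round(4),oc.round(4))
st=f([(105,241),(122,241),(97,316),(113,319)],.054);sc=st.mean(0);print("stop",sc.round(4))
d=sc-oc;d[2]=0;print("len stop-or",np.linalg.norm(d));d/=np.linalg.norm(d)
print("dir",d,"yaw of rail y",np.degrees(np.arctan2(d[1],d[0])))
n=np.array([d[1],-d[0],0])
for nm,p in(("head",head),("tail",tail),("or",oc),("stop",sc)):print(nm,p.round(4),"along from stopface",((p-sc)@d+.005).round(4),"across",((p-sc)@n).round(4))
g=f([(140,85),(300,105),(133,150),(296,172)],.064).mean(0);print("green across",(g-sc)@n)
e=pickle.load(open("cams.pkl","rb"))
E
```

```text
row [[ 0.5211  0.111   0.064 ]
 [ 0.4789  0.1142  0.064 ]
 [ 0.4999 -0.0314  0.064 ]
 [ 0.4592 -0.0264  0.064 ]]
or [[ 0.4817 -0.1455  0.059 ]
 [ 0.479  -0.1604  0.059 ]
 [ 0.4416 -0.1414  0.059 ]
 [ 0.4402 -0.1557  0.059 ]] [ 0.4606 -0.1507  0.059 ]
stop [0.5095 0.1652 0.054 ]
len stop-or 0.31974542806392114
dir [0.15284703 0.98824986 0.        ] yaw of rail y 81.20804790121346
head [0.5    0.1126 0.064 ] along from stopface -0.0485 across -0.0013
tail [ 0.4795 -0.0289  0.064 ] along from stopface -0.1914 across 0.0001
or [ 0.4606 -0.1507  0.059 ] along from stopface -0.3147 across 0.0
stop [0.5095 0.1652 0.054 ] along from stopface 0.005 across 0.0
green across 0.10783891317102605
```

Call:
step_arm:
  steps: [0,33.6,-32.7,0,0,0,33.6,-32.7,0,0,0,33.6,-32.7,0,0,0,33.6,-32.7,0,0,0,33.6,-32.7,0,0,0,33.6,-32.7,0,0,0,33.6,-32.7,0,0,0,33.6,-32.7,0,0,0,33.6,-32.7,0,0,0,33.6,-32.7,0,0,0,33.6,-32.7,0,0,0,33.6,-32.7,0,0]
  grip_force: 10

```text
time_s: 1.6
tool_pos: [0.4732, -0.0704, 0.4045]
tool_rot: [180.0, 0.0, 23.9]
force: [0.5, 0.1, -0.8]
grip_width: 0.0001
grasp_force: 0.0
```

Call:
step_arm:
  steps: [0,0,0,0,-9.5,0,0,0,0,-9.5,0,0,0,0,-9.5,0,0,0,0,-9.5,0,0,0,0,-9.5,0,0,0,0,-9.8,0,0,0,0,0,0,0,0,0,0,0,0,0,0,0]

```text
time_s: 2.72
tool_pos: [0.473, -0.0718, 0.4047]
tool_rot: [-180.0, 0.0, 81.1]
force: [0.4, -0.4, -0.2]
grip_width: 0.0006
grasp_force: 0.0
```

```bash
python3 - <<'E'
from cell import env
import cv2,pickle
from h import *
c=env.read_camera("wrist");pickle.dump(c,open("w1.pkl","wb"));cv2.imwrite("pics/w1.png",c["image"][:,:,::-1])
o=env.get_obs();print(o["time_s"],o["tool_pos"],o["tool_rot"],o["grip_width"],o["qpos"].round(1))
E
```

```text
2.775 [ 0.47299147 -0.07186712  0.40468631] [-1.79993679e+02  4.51590626e-03  8.11700641e+01] 0.0004753131035447821 [ 37.3  -1.6 -31.  105.6  -0.9  75.8  -2.3]
```

View pics/w1.png

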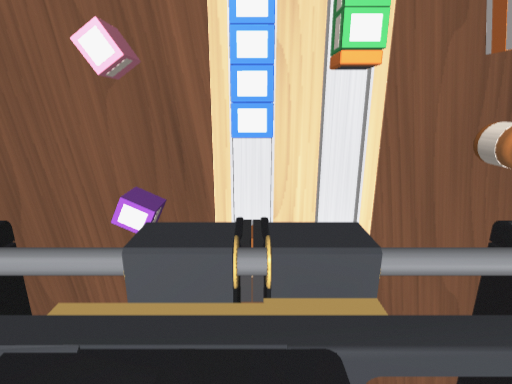

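The wrist view shows the blue tail edge at row ~137, columns 232–273, with the fingers centred near column 252, so the line-up is good. I'll measure the row axis in this view.

```bash
python3 - <<'E'
import pickle;from h import *
c=pickle.load(open("w1.pkl","rb"));im=c["image"];hsv=cv2.cvtColor(im,cv2.COLOR_RGB2HSV)
m=cv2.inRange(hsv,(100,120,80),(125,255,255));m[:,:215]=0;m[:,285:]=0;m[150:]=0
P=[]
for r in (8,20,30,45,70,85,110,125):
    x=np.where(m[r])[0]; w=ray(c,[[x.min()-.5,r],[x.max()+.5,r]],.064);P.append(w.mean(0));print(r,x.min(),x.max(),w.mean(0).round(4),np.linalg.norm(w[1]-w[0]).round(4))
ys,xs=np.where(m);print(ys.max(),ray(c,[[252,ys.max()+.5]],.064).round(4))
P=np.array(P);a=np.polyfit(P[:,1],P[:,0],1);print("dir deg",90-np.degrees(np.arctan(a[0])),"x at y=-.0718",np.polyval(a,-.0718),"at -.03",np.polyval(a,-.03))
E
```

```text
8 230 274 [0.4984 0.0888 0.064 ] 0.0428
20 230 274 [0.4968 0.0786 0.064 ] 0.0432
30 230 273 [0.495  0.0701 0.064 ] 0.0426
45 230 273 [0.493 0.057 0.064] 0.0431
70 230 273 [0.4895 0.0344 0.064 ] 0.044
85 231 273 [0.4878 0.0203 0.064 ] 0.0435
110 232 272 [ 0.484  -0.0039  0.064 ] 0.0424
125 232 272 [ 0.4817 -0.0189  0.064 ] 0.0429
137 [[ 0.4797 -0.0317  0.064 ]]
dir deg 81.30332778510498 x at y=-.0718 0.4735421629362855 at -.03 0.47993597715742803
```

Call:
step_arm:
  steps: [0,0,0.5,48,0,0,0,0,48,0,0,0,0,48,0,0,0,0,48,0,0,0,0,0,0,0,0,0,0,0]

```text
time_s: 3.52
tool_pos: [0.4744, -0.072, 0.2143]
tool_rot: [179.9, 0.0, 81.2]
force: [0.2, -1.1, -0.1]
grip_width: 0.0003
grasp_force: 0.0
```

Call:
step_arm:
  steps: [0,8,0,0,0,0,8,0,0,0,0,5,0,0,0,0,4,0,0,0,0,4,0,0,0,0,4,0,0,0,0,0,0,0,0]

```text
time_s: 4.4
tool_pos: [0.4786, -0.0392, 0.2127]
tool_rot: [-180.0, -0.0, 81.2]
force: [0.2, -0.3, 0.4]
grip_width: 0.0006
grasp_force: 0.0
```

Call:
step_arm:
  steps: [0,4,0,0,0,0,4,0,0,0,0,4,0,0,0,0,4,0,0,0,0,4,0,0,0,0,4,0,0,0,0,4,0,0,0,0,4,0,0,0]

```text
time_s: 5.4
tool_pos: [0.4834, -0.0074, 0.2127]
tool_rot: [-180.0, 0.0, 81.2]
force: [0.1, -0.8, -0.3]
grip_width: 0.0008
grasp_force: 0.6
```

```bash
python3 - <<'E'
from cell import env
import cv2,numpy as np
o=env.get_obs();print(o["tool_pos"],o["force"])
c=env.read_camera("wrist");t=env.read_camera("top")
a=c["image"][:,:,::-1];b=cv2.resize(t["image"][170:250,195:285,::-1],(432,384),interpolation=cv2.INTER_CUBIC)
cv2.imwrite("pics/p1.png",cv2.resize(np.hstack([a,b]),(800,325)))
E
```

```text
[ 0.48339942 -0.0073925   0.212692  ] [ 0.05717925 -0.75605697 -0.31657689]
```

View pics/p1.png

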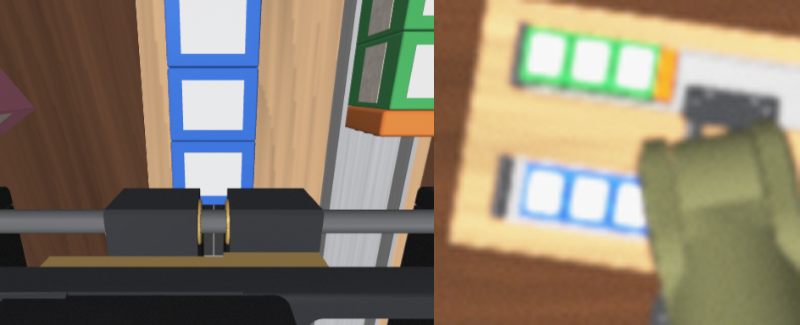

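Both views show the row moving as one train, with about 6 mm still to the stop: stop edge at (514,185), row edge at (521,185). Green is untouched. I'll continue slowly and watch the force.

Call:
step_arm:
  steps: [0,2,0,0,0,0,2,0,0,0,0,2,0,0,0]

```text
time_s: 5.88
tool_pos: [0.4844, -0.0019, 0.2128]
tool_rot: [180.0, 0.0, 81.2]
force: [-0.3, -1.5, 1.2]
grip_width: 0.0005
grasp_force: 0.9
```

Call:
step_arm:
  steps: [0,1.5,0,0,0,0,1.5,0,0,0]

```text
time_s: 6.12
tool_pos: [0.4848, 0.0012, 0.2128]
tool_rot: [180.0, 0.0, 81.2]
force: [0.0, -2.3, 0.4]
grip_width: 0.0005
grasp_force: 0.9
```

Call:
step_arm:
  steps: [0,1,0,0,0,0,1,0,0,0]

```text
time_s: 6.38
tool_pos: [0.4851, 0.0032, 0.2127]
tool_rot: [180.0, 0.0, 81.2]
force: [-0.1, -2.3, 0.4]
grip_width: 0.0001
grasp_force: 1.0
```

Call:
step_arm:
  steps: [0,1,0,0,0,0,1,0,0,0]

```text
time_s: 6.62
tool_pos: [0.4854, 0.0051, 0.2128]
tool_rot: [180.0, 0.0, 81.2]
force: [-0.1, -2.1, 0.8]
grip_width: 0.0002
grasp_force: 1.1
```

Call:
step_arm:
  steps: [0,1,0,0,0,0,0.5,0,0,0]

```text
time_s: 6.88
tool_pos: [0.4857, 0.0067, 0.2128]
tool_rot: [180.0, 0.0, 81.2]
force: [-0.4, -2.1, 1.7]
grip_width: 0.0007
grasp_force: 1.1
```

```bash
python3 - <<'E'
from cell import env
from h import *
t=env.read_camera("top");o=env.get_obs();print(o["tool_pos"],o["force"])
cv2.imwrite("pics/p2.png",cv2.resize(t["image"][195:240,200:265,::-1],None,fx=10,fy=10,interpolation=cv2.INTER_CUBIC))
E
```

```text
[0.48565816 0.0067249  0.21276304] [ 0.27593449 -2.03230211  1.07848782]
```

View pics/p2.png

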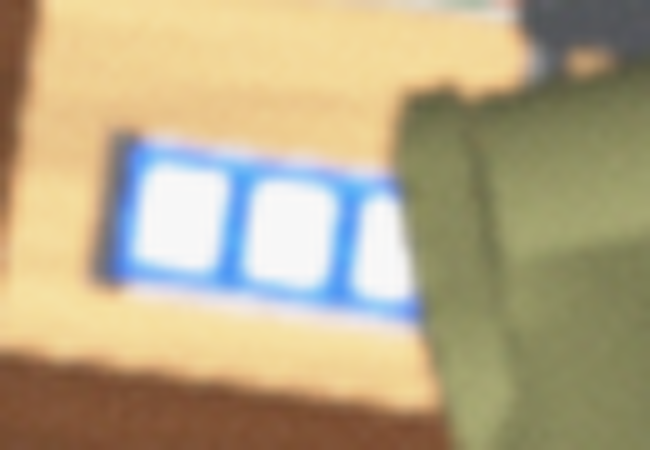

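The row's head now looks level with the stop (column ~125), but the force hasn't risen yet (2 N). I'll keep going in small steps until it does.

Call:
step_arm:
  steps: [0,1,0,0,0,0,0.5,0,0,0]

```text
time_s: 7.18
tool_pos: [0.4859, 0.0079, 0.2128]
tool_rot: [180.0, 0.0, 81.2]
force: [-0.6, -3.3, 2.3]
grip_width: 0.0
grasp_force: 1.8
```

Call:
step_arm:
  steps: [0,1,0,0,0,0,0.5,0,0,0]

```text
time_s: 7.42
tool_pos: [0.486, 0.0082, 0.2128]
tool_rot: [-180.0, 0.1, 81.2]
force: [-2.4, -6.3, 3.6]
grip_width: 0.0005
grasp_force: 3.6
```

Call:
step_arm:
  steps: [0,0.5,0,0,0,0,0.5,0,0,0]

```text
time_s: 7.68
tool_pos: [0.486, 0.0085, 0.2128]
tool_rot: [-180.0, 0.2, 81.2]
force: [-1.2, -7.9, 4.6]
grip_width: 0.0
grasp_force: 4.6
```

Force rose to 8 N with the tool stalled at y = 0.008, exactly the predicted home position. I'll retreat, lift, and pass over to behind the back-stop.

Call:
step_arm:
  steps: [0,-3,0,0,0,0,-10,0,0,0,0,-20,0,0,0,0,-20,0,0,0,0,0,0,-40,0,0,0,0,-50,0,0,-50,0,0,0,0,-50,0,0,0,0,-43,0,0,0,0,0,0,0,0,0,0,0,0,0]

```text
time_s: 9.05
tool_pos: [0.4565, -0.1823, 0.3026]
tool_rot: [-180.0, -0.1, 81.3]
force: [0.0, 0.4, -0.1]
grip_width: 0.0003
grasp_force: 0.0
```

```bash
python3 - <<'E'
from cell import env
from h import *
c=env.read_camera("wrist");t=env.read_camera("top");o=env.get_obs();print(o["tool_pos"],o["force"])
b=cv2.resize(t["image"][170:250,195:285,::-1],(432,384),interpolation=cv2.INTER_CUBIC)
cv2.imwrite("pics/p3.png",cv2.resize(np.hstack([c["image"][:,:,::-1],b]),(800,325)))
hsv=cv2.cvtColor(c["image"],cv2.COLOR_RGB2HSV);m=cv2.inRange(hsv,(5,150,120),(18,255,255))
k,l,s,ce=cv2.connectedComponentsWithStats(m)
for i in range(1,k):
    if s[i,4]>100:
        x,y,w,h=s[i,:4];print(s[i],ray(c,[[x,y],[x+w,y],[x,y+h],[x+w,y+h]],.059).round(4).tolist())
E
```

```text
[ 0.45677643 -0.18155608  0.3026586 ] [-0.06230957 -0.63708557  0.58758824]
[ 224  152   56   25 1295] [[0.4422, -0.1399, 0.059], [0.4836, -0.1462, 0.059], [0.4389, -0.1587, 0.059], [0.4812, -0.1652, 0.059]]
```

View pics/p3.png

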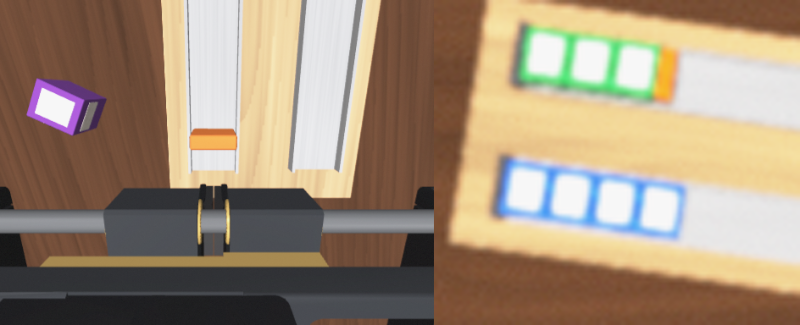

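The row is home and closed: row head at (500,185), no gaps. The back-stop is at (213,140), dead ahead of the fingers, with about 10 mm clearance. I'll back up a little, descend and push.

Call:
step_arm:
  steps: [0,-10,0,0,0,0,0,0,45,0,0,0,0,45,0,0,0,0,0,0,0,0,0,0,0]

```text
time_s: 9.78
tool_pos: [0.4557, -0.1932, 0.2141]
tool_rot: [179.9, 0.0, 81.3]
force: [0.2, -0.6, 0.6]
grip_width: 0.0006
grasp_force: 0.0
```

Call:
step_arm:
  steps: [0,6,0,0,0,0,5,0,0,0,0,5,0,0,0,0,8,0,0,0,0,10,0,0,0,0,10,0,0,0,0,10,0,0,0,0,10,0,0,0,0,10,0,0,0,0,10,0,0,0,0,10,0,0,0]

```text
time_s: 11.15
tool_pos: [0.4693, -0.0995, 0.2127]
tool_rot: [180.0, 0.0, 81.2]
force: [1.0, -2.1, 0.0]
grip_width: 0.0005
grasp_force: 0.9
```

Call:
step_arm:
  steps: [0,10,0,0,0,0,10,0,0,0,0,10,0,0,0,0,10,0,0,0,0,10,0,0,0,0,8,0,0,0,0,6,0,0,0,0,4,0,0,0,0,0,0,0,0]

```text
time_s: 12.28
tool_pos: [0.4793, -0.0324, 0.2126]
tool_rot: [-180.0, -0.0, 81.3]
force: [-0.2, 0.1, -0.4]
grip_width: 0.0005
grasp_force: 0.0
```

Call:
step_arm:
  steps: [0,5,0,0,0,0,5,0,0,0,0,5,0,0,0,0,4,0,0,0,0,3,0,0,0,0,2,0,0,0]

```text
time_s: 13.02
tool_pos: [0.4831, -0.009, 0.2126]
tool_rot: [-180.0, 0.0, 81.2]
force: [-0.4, -0.6, -0.5]
grip_width: 0.0008
grasp_force: 0.8
```

Call:
step_arm:
  steps: [0,1,0,0,0,0,1,0,0,0]

```text
time_s: 13.28
tool_pos: [0.4835, -0.0073, 0.2127]
tool_rot: [-180.0, 0.0, 81.2]
force: [-0.8, -1.9, -0.6]
grip_width: 0.0005
grasp_force: 0.8
```

Call:
step_arm:
  steps: [0,1,0,0,0,0,0.5,0,0,0]

```text
time_s: 13.52
tool_pos: [0.4837, -0.0059, 0.2127]
tool_rot: [-180.0, 0.0, 81.2]
force: [-1.3, -2.3, 0.1]
grip_width: 0.0008
grasp_force: 1.4
```

Call:
step_arm:
  steps: [0,0.5,0,0,0,0,0.5,0,0,0]

```text
time_s: 13.78
tool_pos: [0.4837, -0.0057, 0.2127]
tool_rot: [-180.0, 0.1, 81.2]
force: [-2.4, -5.0, 0.5]
grip_width: 0.0006
grasp_force: 2.9
```

Call:
step_arm:
  steps: [0,0.5,0,0,0,0,0.5,0,0,0]

```text
time_s: 14.02
tool_pos: [0.4838, -0.0055, 0.2127]
tool_rot: [-180.0, 0.2, 81.2]
force: [-2.5, -7.4, 2.2]
grip_width: 0.001
grasp_force: 4.0
```

Call:
step_arm:
  steps: [0,0.5,0,0,0,0,0,0,0,0]

```text
time_s: 14.28
tool_pos: [0.4839, -0.0054, 0.2128]
tool_rot: [-180.0, 0.2, 81.2]
force: [-2.1, -7.7, 1.4]
grip_width: 0.0004
grasp_force: 4.1
```

The tool stalled at -0.0055 as predicted, and the force rose. I'll retreat, lift and check.

Call:
step_arm:
  steps: [0,-3,0,0,0,0,-15,0,0,0,0,-30,0,0,0,0,0,0,-50,0,0,-40,0,-50,0,0,-50,0,0,0,0,-40,0,0,0,0,0,0,0,0,0,0,0,0,0]

```text
time_s: 15.4
tool_pos: [0.4573, -0.1778, 0.3116]
tool_rot: [180.0, -0.1, 81.3]
force: [-0.5, 0.3, -0.4]
grip_width: 0.0004
grasp_force: 0.0
```

```bash
python3 - <<'E'
from cell import env
from h import *
t=env.read_camera("top");o=env.get_obs();print(o["time_s"],o["tool_pos"],o["force"])
cv2.imwrite("pics/p4.png",cv2.resize(t["image"][165:250,195:315,::-1],None,fx=6,fy=6,interpolation=cv2.INTER_CUBIC))
E
```

```text
15.45 [ 0.45746571 -0.17718551  0.31157543] [ 0.48895646 -0.08288293  0.32765609]
```

View pics/p4.png

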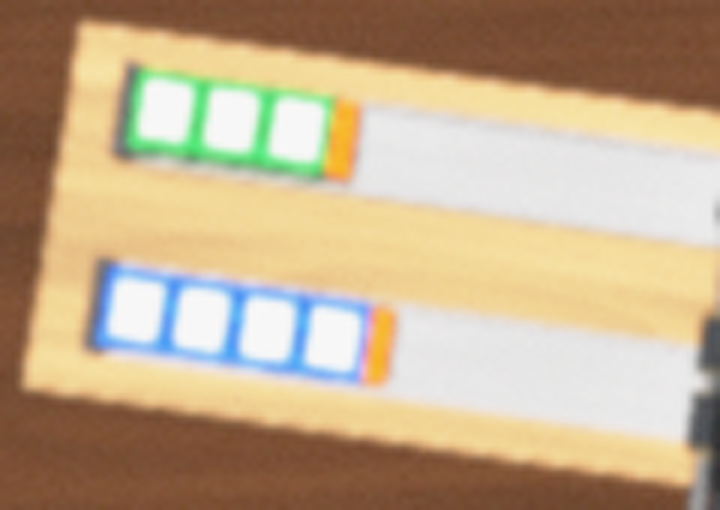

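The blue row is closed against the stop at (100,305), the orange back-stop at (380,345) is tight behind it, and green is undisturbed. I'll hand in.

```bash
python3 -c "
from cell import env
print(env.sign_off())"
```

```text
the job is handed in; nothing more can be done
None
```

I pushed the four blue cartons home against the end stop with no visible gaps, pushed the orange back-stop right up behind the last one, and handed the job in at about 15.5 s; `sign_off` returned no verdict.

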